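Take the kraft tape roll off its post

ROBOT

A 6-joint arm with a two-finger parallel gripper is mounted at the origin on the work surface. World frame = base frame: x ahead of the robot, y to its left, z up, the work surface at z = 0. Lengths are in m, angles in rad, forces in N, time in s.
With the tool pointing down it reaches from about 0.25 to 0.725 m from the base axis. Payload 9.7 kg.
Tool frame: the origin (TCP) lies between the finger pads; the fingertips stand 19 mm ahead of it and the grasp point (between the pads) is the TCP (robot.tip_reach is the distance from the TCP to the fingertips, in m); z points along the fingers, y is the line along which they close (so a half turn about z gives the same grasp; the last joint's range is limited). The gripper opens to 85 mm and grips with 20 to 120 N. Pads are 22 mm wide; open, the fingers measure 114 mm over their backs; the gripper's body (76 mm by 85 mm) begins 54 mm behind the grasp point. The pads swing forward as they close: fully open they stand 13 mm farther back than shut.
Start: joints at [-1.231, 0.087, 0.176, 1.66, 0, 1.571], TCP at [0.183, -0.519, 0.25] pointing down, gripper open.
Joint ranges: [-3.13, 3.13], [-0.85, 1.81], [-1.15, 1.24], [-2.2, 2.28], [-1.44, 1.52], [-3.14, 3.14]. Speed limits (rad/s): [2.22, 2.22, 2.57, 3.14, 3.14, 3.14].

INTERFACE

Orientations are given as a rotation vector (axis times angle).
In Python, from cell import robot gives the robot as it stands. The module is installed in compiled form; this text tells all that it offers.
- The arm moves only by the shell command python3 -m crank 'ROWS' [OPENING] [FORCE]. ROWS is JSON, a list of rows, each a list of 4 numbers: the shift along the tool's x, y, z in units of 0.5 m (1.0 is 0.5 m), then the turn about the tool's z in units of 5 degrees (1.0 is 5 degrees). In form: [[dx, dy, dz, yaw], ...]. A call has 1 to 12 rows; each row shifts and turns the commanded pose from where the row before left it, along the tool's axes as they then stand; what a row does not reach is not made up. A row lasts 1/12 s, in which the tool goes at most 41.7 mm and 7.16 degrees, less where a joint would pass 70% of its speed; a pose out of reach is approached as far as the arm can. A call with a number of a shift or a turn outside -1 to 1 is refused whole. A call with a gripper value outside its range is refused whole. OPENING is the gripper's target within -1 to 1 (fully open at 1, half-way at 0, shut at -1), set as the call begins (- or left out, the last holds). The fingers move at their own pace and stop on an object; FORCE is the grip in N (left out, the last holds). Time passes only in rows, so rows that do not move let the fingers close. It gives the time, the measured TCP pose, the force, the opening and the grip force at its end, in the units of the state.
- robot.observe(): the state, without advancing time (a new reading comes with each control period).
- robot.camera(name): name is "scene" or "top" or "wrist"; returns (picture, depth): 384x512x3 uint8, red, green, blue; 384x512 float32, m along the optical axis (not along the pixel's ray), 0 where there is no reading.
- robot.camera_info(name): a dict with "vfov" (degrees; the focal length in pixels is half the picture's height over the tangent of half this angle, whatever the lens; pixels are square), "cx", "cy" (the principal point, pixels), "cam_to_world" (4x4, takes a point from camera to world coordinates); the wrist camera has in their place "hand_eye" (4x4, takes a point from camera to tool coordinates, whose origin is the TCP and whose axes are the flange's). Camera axes: x right, y down, z forward; pixel columns grow to the right and rows downward; lengths in m; the calibration is good to about 2 mm. A picture is of the moment at which its call begins: read the wrist's pose just before it. camera_info takes no time and is no camera call.
- robot.close_job(): hands the job in; it is judged then, once.
Trained networks look in the newest picture that a camera, given by its name, has taken for a name from the list of things; names that differ only in an ending like _2 or _b are one class to them, and where a whole thing is asked for, a point or a joint stands for the part that bears it (a point fixed in the world has none). Each returns a list of dicts, best first, with "p" (0 to 1); they miss things now and then, are a little off and sometimes report something else, mostly with a low value. They report only what shows in the picture. A call takes as long as a camera call. They do not tell look-alikes from the thing itself.
- robot.look_for(camera, target): "bbox" ([left, top, right, bottom] in pixels, round what is visible of it).
The state is a dict: "clock": time; "joints": joint angles; "qvel": joint speeds; "effort": joint torques, N m; "eef_pos": TCP position; "orientation": TCP orientation; "ft_force": force on the tool from outside, world axes, zero at the start; "wrist_torque": the same for the moment, N m; "finger_gap": opening from 0.0 (shut) to 1.0 (fully open); "grip_force": force on a finger pad.
Only numpy, scipy, OpenCV 4.12 (cv2) and the standard library are available. Lean on these libraries where they do the work, as an engineer would, in place of code of your own. Each camera call takes 0.05 s, during which the arm holds its last target. There are 200 camera calls.

TASK

Slide the brown kraft paper tape roll straight up off its post on the tape stand and set it down flat in the off-white tray; do not drop it in. Leave the white and the green rolls on their posts.

Things in the scene. Friction and masses are not known exactly. Their poses are not given: they have to be found in the camera images.
- kraft_roll: The roll to move: brown kraft tape, ring 56 mm across, 36 mm high, 26 mm hole, about 70 g; origin at the centre of its underside, z up along its hole. Starts loosely round one of three upright posts of a grey stand (any of them), 14 mm thick, so 6 mm of play. It rests on a black collar, 42 mm wide, 24 mm above the table and 6 mm above the stand's board. The post's tip is 50 mm above the roll's underside, 74 mm above the table.
- linen_roll: Bystander: white linen tape, ring 56 mm across, 36 mm high, 26 mm hole, about 70 g; origin at the centre of its underside, z up along its hole. Sits in the same way on another post and stays there. The stand, fixed to the table, is a board 110 x 300 x 18 mm with its three posts in a straight row, 95 mm apart; each carries one roll.
- cloth_roll: Bystander: green book-cloth tape, ring 56 mm across, 36 mm high, 26 mm hole, about 70 g; origin at the centre of its underside, z up along its hole. Sits in the same way on another post of the stand and stays there.
- tray: Empty off-white open tray, 220 mm (its x) by 170 mm (its y), 35 mm high, walls and floor 4 mm thick, fixed to the table left or right of the stand. Origin at the centre of its underside, z up; inner floor 4 mm above it. A loose paste brush (18 mm high) and a steel weight (52 mm high) lie beyond tray and stand, away from the robot.
Mind the look-alikes: they are no part of the job. What is meant by the kraft_roll is not blue, and is the smaller of those in its own colour.

How it is judged:
On the way:
1. the brown roll is lifted clear of its post, upright (height (world z) of kraft_roll above 0.078 m and angle between the z axis of kraft_roll and the z axis of tray, either way round below 0.35 rad), for 0.1 s.
At the end, for the whole second after the job is handed in: The brown roll lies flat (within 8 degrees) and at rest on the tray's floor, inside its walls (underside less than 8 mm above the inner floor); the white and the green roll are on their posts within 20 mm of where they started (x of kraft_roll in the frame of tray between -0.09 and 0.09 m and y of kraft_roll in the frame of tray between -0.065 and 0.065 m and z of kraft_roll in the frame of tray below 0.012 m and angle between the z axis of kraft_roll and the z axis of tray, either way round below 0.15 rad and linear speed of kraft_roll below 0.02 m/s and distance of each of linen_roll, cloth_roll from where it was at the start of the episode below 0.02 m); the robot touches nothing.
It fails at once if the white or the green roll is moved by more than 20 mm (distance of any of linen_roll, cloth_roll from where it was at the start of the episode above 0.02 m).
It fails at once if the brown roll is dropped or thrown: faster than 0.7 m/s with no finger on it (a fall of about 25 mm) (linear speed of kraft_roll above 0.7 m/s and contact force between the fingers and kraft_roll below 0.05 N).
It also fails if it takes over 42 s, if anything falls off the work surface, if the arm or the gripper's body presses on something with over 40 N, if the wrist force passes 120 N, or if a joint passes its speed limit or range.

## Working session

There is one attempt and no reset: what is moved stays moved. The work goes in short steps, Python scripts to look and compute and a shell command to move; the robot and the scene stay as the last step left them, time stands still between calls to the robot, and variables do not carry over. Pictures are saved under pics/ and viewed, at most 10 in all, crops included, and the job is handed in when it is done.

```bash
mkdir -p pics; python3 - <<'E'
from cell import robot
import cv2
o=robot.observe();print(o)
for n in("top","scene"):
    p,d=robot.camera(n);cv2.imwrite(f"pics/{n}0.png",p[:,:,::-1])
    i=robot.camera_info(n);print(n,i)
    for t in("kraft_roll","linen_roll","cloth_roll","tray"):
        print(t,[( [round(float(v)) for v in r["bbox"]],round(r["p"],2)) for r in robot.look_for(n,t)])
print(robot.camera_info("wrist"))
E
```

```text
{'clock': 0.0, 'joints': array([-1.23094666e+00,  8.74649909e-02,  1.75120323e-01,  1.65980445e+00,
       -3.65699101e-05,  1.57079779e+00]), 'qvel': array([-0.00064076,  0.00014214,  0.00044494, -0.00035148, -0.00049699,
        0.00088074]), 'effort': array([ 7.68005848e-04, -5.20386279e+01,  4.64799678e+01,  1.64172985e-02,
        8.34636603e-05,  7.74650488e-06]), 'eef_pos': array([ 0.18326079, -0.51834793,  0.24957327]), 'orientation': array([-3.09503815e+00, -5.31042629e-01,  4.15791369e-04]), 'ft_force': array([ 0.01006488,  0.40194307, -0.0314591 ]), 'wrist_torque': array([-0.01187863,  0.00305343,  0.02060379]), 'grip_force': 0.0, 'finger_gap': 0.996003646930708}
top {'vfov': 50.498557005922635, 'cx': 254.8322666917515, 'cy': 197.27506479419964, 'cam_to_world': array([[ 0.04367415, -0.97395727,  0.22248554,  0.24814642],
       [-0.99904517, -0.04232071,  0.01084965, -0.02178558],
       [-0.00115135, -0.22274695, -0.97487562,  1.12509878],
       [ 0.        ,  0.        ,  0.        ,  1.        ]])}
kraft_roll [([277, 181, 299, 200], 0.88), ([260, 228, 294, 259], 0.83),
[... 452 characters left out ...]
  ,  0.        ,  0.        ,  1.        ]])}
kraft_roll [([254, 176, 277, 195], 0.91), ([222, 193, 244, 218], 0.68), ([209, 161, 234, 192], 0.63)]
linen_roll [([151, 229, 184, 256], 0.85)]
cloth_roll [([188, 207, 214, 237], 0.95)]
tray [([299, 144, 394, 214], 0.96)]
{'vfov': 67.28953609636717, 'cx': 254.52390830244798, 'cy': 193.1853074632096, 'hand_eye': array([[-9.18267014e-04, -9.55015393e-01, -2.96554812e-01,
         7.61673685e-02],
       [ 9.99999110e-01, -1.16404306e-03,  6.52199308e-04,
         1.21048744e-03],
       [-9.68062950e-04, -2.96553949e-01,  9.55015611e-01,
        -1.23261248e-01],
       [ 0.00000000e+00,  0.00000000e+00,  0.00000000e+00,
         1.00000000e+00]])}
```

```bash
python3 - <<'E'
import cv2
a=cv2.imread("pics/top0.png")[120:290,110:390];b=cv2.imread("pics/scene0.png")[120:290,130:410]
cv2.imwrite("pics/both.png",cv2.resize(cv2.vconcat([a,b]),None,fx=1.75,fy=1.75,interpolation=cv2.INTER_CUBIC))
E
```

```text
(no output)
```

View pics/both.png

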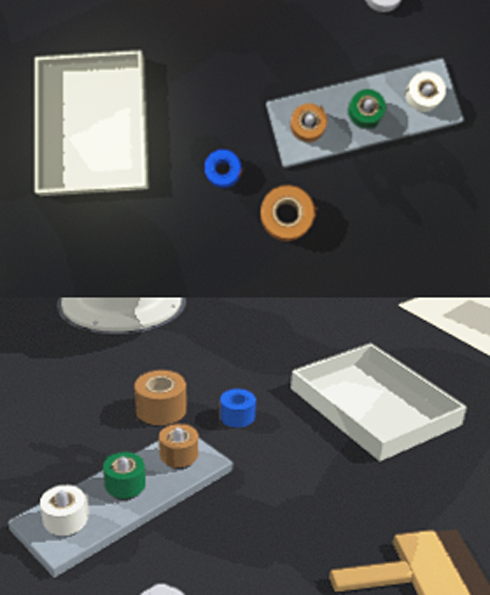

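The top view (upper) shows the small brown roll on the stand's tray-side post at full-image (286,189). The bigger brown look-alike is at (274,241), the blue one at (237,216), green at (320,181), white at (354,171), and the tray around (162,191). In the scene view (lower) the kraft roll is at about (232,204).

```bash
cat > h.py <<'E'
import numpy as np, cv2
from scipy.spatial.transform import Rotation as R
from cell import robot
def cloud(n):
    o=robot.observe();p,d=robot.camera(n);i=robot.camera_info(n)
    if n=="wrist":
        T=np.eye(4);T[:3,:3]=R.from_rotvec(o["orientation"]).as_matrix();T[:3,3]=o["eef_pos"];T=T@i["hand_eye"]
    else:T=i["cam_to_world"]
    f=192/np.tan(np.radians(i["vfov"]/2));v,u=np.mgrid[:384,:512]
    P=np.stack([(u-i["cx"])/f*d,(v-i["cy"])/f*d,d],-1)@T[:3,:3].T+T[:3,3]
    P[d==0]=np.nan
    return p,P,T,f,i
def circ(q):
    A=np.c_[2*q,np.ones(len(q))];s=np.linalg.lstsq(A,(q**2).sum(1),rcond=None)[0]
    return s[:2],np.sqrt(s[2]+s[:2]@s[:2])
E
python3 - <<'E'
from h import *
B={"top":dict(k=(277,181,299,202),g=(306,170,330,196),w=(342,160,368,183),blue=(225,203,250,230),big=(256,222,296,262),tray=(125,143,200,235)),
"scene":dict(k=(218,190,248,222),g=(186,206,218,238),w=(150,226,184,258),tray=(290,140,400,215))}
for n in B:
    p,P,*_=cloud(n);np.savez(f"{n}.npz",p=p,P=P)
    for k,(l,t,r,b) in B[n].items():
        q=P[t:b,l:r].reshape(-1,3);c=p[t:b,l:r].reshape(-1,3);q=q[~np.isnan(q[:,0])]
        print(n,k,"z pct",np.percentile(q[:,2],[5,25,50,75,90,98]).round(3))
        if k=="tray":
            q=q[(q[:,2]>.028)&(q[:,2]<.045)];print(cv2.minAreaRect(q[:,:2].astype(np.float32)),len(q))
        else:
            for lo,hi in((.052,.066),(.068,.08)) if k in"kgw" else((.03,.09),):
                s=q[(q[:,2]>lo)&(q[:,2]<hi)]
                if len(s)>3:
                    m=cv2.minEnclosingCircle(s[:,:2].astype(np.float32));print("  ",len(s),s.mean(0).round(4),np.round(m[0],4),round(m[1],4))
E
```

```text
top k z pct [0.016 0.024 0.058 0.061 0.062 0.071]
   259 [ 0.5169 -0.0934  0.0596] [ 0.5193 -0.0938] 0.0291
   19 [ 0.5209 -0.0935  0.0713] [ 0.521  -0.0935] 0.0069
top g z pct [0.016 0.019 0.048 0.06  0.062 0.07 ]
   279 [ 0.545  -0.1829  0.0596] [ 0.5454 -0.1846] 0.0292
   19 [ 0.5478 -0.1841  0.0718] [ 0.5483 -0.184 ] 0.0068
top w z pct [0.015 0.019 0.052 0.06  0.062 0.07 ]
   277 [ 0.5766 -0.2747  0.0594] [ 0.5776 -0.2749] 0.0283
   20 [ 0.5759 -0.2742  0.0708] [ 0.576  -0.2742] 0.0063
top blue z pct [-0.002 -0.     0.003  0.035  0.037  0.039]
   263 [0.4443 0.0379 0.0358] [0.4443 0.0373] 0.0283
top big z pct [-0.003 -0.001  0.002  0.051  0.053  0.055]
   604 [ 0.3768 -0.0647  0.0512] [ 0.3781 -0.0667] 0.042
top tray z pct [-0.002  0.001  0.004  0.006  0.021  0.036]
((0.510963499546051, 0.25219807028770447), (0.2212262898683548, 0.1706831157207489), 6.320323944091797) 537
scene k z pct [-0.001  0.017  0.025  0.057  0.06   0.067]
   270 [ 0.5253 -0.0943  0.0587] [ 0.5211 -0.0935] 0.0296
   16 [ 0.5244 -0.0942  0.0709] [ 0.5283 -0.0934] 0.0033
scene g z pct [-0.001  0.017  0.03   0.058  0.06   0.067]
   307 [ 0.552  -0.1846  0.0587] [ 0.5469 -0.1851] 0.0302
   19 [ 0.552  -0.1849  0.0712] [ 0.5508 -0.1842] 0.0063
scene w z pct [-0.001  0.018  0.037  0.058  0.06   0.068]
   359 [ 0.5836 -0.2754  0.0588] [ 0.5796 -0.275 ] 0.0289
   22 [ 0.5796 -0.2749  0.0712] [ 0.5797 -0.2746] 0.0058
scene tray z pct [-0.002 -0.001  0.001  0.005  0.024  0.034]
((0.5118080377578735, 0.25294962525367737), (0.22361508011817932, 0.1740027517080307), 6.2471184730529785) 611
```

```bash
python3 -m crank '[[0.051,-0.032,0,0],[0.051,-0.032,0,0],[0.051,-0.032,0,0],[0.051,-0.032,0,0],[0.051,-0.032,0,0],[0.051,-0.032,0,0],[0.051,-0.032,0,0],[0.051,-0.032,0,0],[0.051,-0.032,0,0]]' 1 40 && python3 -m crank '[[0.051,-0.032,0,0],[0.051,-0.032,0,0],[0.051,-0.032,0,0],[0.051,-0.032,0,0],[0.051,-0.032,0,0],[0.051,-0.032,0,0],[0.051,-0.032,0,0],[0.051,-0.032,0,0],[0.051,-0.032,0,0],[0,0,0,0]]' && python3 -m crank '[[0,0,0,-0.98],[0,0,0,-0.98],[0,0,0,-0.98],[0,0,0,-0.98],[0,0,0,-0.98],[0,0,0,-0.98],[0,0,0,-0.98],[0,0,0,-0.98],[0,0,0,-0.98]]' && python3 -m crank '[[0,0,0,-0.98],[0,0,0,-0.98],[0,0,0,-0.98],[0,0,0,-0.98],[0,0,0,-0.98],[0,0,0,-0.98],[0,0,0,-0.98],[0,0,0,-0.98],[0,0,0,-0.98],[0,0,0,0],[0,0,0,0]]'
cat > m.py <<'E'
from h import *
o=robot.observe();Rm=R.from_rotvec(o["orientation"]).as_matrix()
p,P,T,f,i=cloud("wrist");cv2.imwrite("pics/w1.png",p[:,:,::-1])
print(o["clock"],o["eef_pos"],Rm.round(3))
h=cv2.cvtColor(p,cv2.COLOR_RGB2HSV)
m=(h[...,0]>5)&(h[...,0]<20)&(h[...,1]>90)
ok=~np.isnan(P[...,0])
D=np.hypot(P[...,0]-.52,P[...,1]+.0935)
for nm,s in(("roll top",ok&m&(D<.05)&(P[...,2]>.052)&(P[...,2]<.066)),("post tip",ok&(D<.02)&(P[...,2]>.069))):
    q=P[s]
    if len(q)<5: print(nm,len(q));continue
    c,r=cv2.minEnclosingCircle(q[:,:2].astype(np.float32));z=np.median(q[:,2])
    print(nm,len(q),np.round(c,4),round(r,4),"z",z.round(4),"need tool shift",(Rm.T@(np.r_[c,z]-o["eef_pos"])).round(4))
E
python3 m.py
```

```text
clock: 1.35
eef_pos: [0.3523, -0.305, 0.2505]
orientation: [3.096, 0.531, 0.001]
ft_force: [-0.6, 0.3, -0.5]
finger_gap: 1.001
grip_force: 0.0
clock: 2.18
eef_pos: [0.5223, -0.0907, 0.2496]
orientation: [-3.094, -0.536, -0.0]
ft_force: [0.8, 0.4, 0.2]
finger_gap: 1.002
grip_force: 0.0
clock: 2.93
eef_pos: [0.5199, -0.0944, 0.2504]
orientation: [2.667, 1.66, -0.0]
ft_force: [-0.4, -0.1, -0.3]
finger_gap: 1.003
grip_force: 0.0
clock: 3.85
eef_pos: [0.5199, -0.0942, 0.2504]
orientation: [1.857, 2.534, -0.0]
ft_force: [-0.1, -0.3, 0.9]
finger_gap: 1.003
grip_force: 0.0
3.85 [ 0.51993385 -0.09424302  0.25035519] [[-0.301  0.954  0.   ]
 [ 0.954  0.301 -0.   ]
 [-0.     0.    -1.   ]]
roll top 1142 [ 0.5224 -0.0953] 0.029 z 0.0597 need tool shift [-0.0017  0.002   0.1906]
post tip 5759 [ 0.518  -0.0867] 0.0187 z 0.3133 need tool shift [ 0.0078  0.0004 -0.0629]
```

View pics/w1.png

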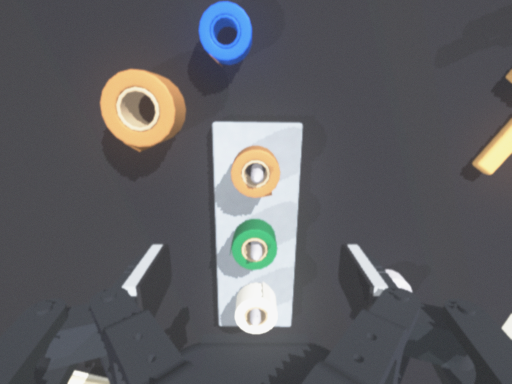

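The wrist view shows the kraft roll at (256,173) on the top post, with the fingers straddling the row and closing across it. Three views agree on about (0.521,-0.094), with the roll's top at z = 0.060. I'll descend to TCP z ≈ 0.044 and close.

```bash
python3 -m crank '[[-0.001,0.003,0.05,0],[0,0,0.05,0],[0,0,0.05,0],[0,0,0.05,0],[0,0,0.05,0],[0,0,0.04,0],[0,0,0.03,0],[0,0,0.03,0],[0,0,0.03,0],[0,0,0.02,0],[0,0,0.012,0],[0,0,0,0]]' 1 40 && python3 -m crank '[[0,0,0,0],[0,0,0,0],[0,0,0,0],[0,0,0,0],[0,0,0,0],[0,0,0,0],[0,0,0,0],[0,0,0,0],[0,0,0,0],[0,0,0,0]]' -1 40
```

```text
clock: 4.9
eef_pos: [0.521, -0.094, 0.0431]
orientation: [-1.854, -2.534, 0.001]
ft_force: [-0.5, 1.2, -0.1]
finger_gap: 0.999
grip_force: 0.0
clock: 5.73
eef_pos: [0.5223, -0.0942, 0.0454]
orientation: [1.853, 2.535, 0.001]
ft_force: [-0.9, -0.2, 5.9]
finger_gap: 0.635
grip_force: 43.0
```

```bash
python3 -m crank '[[0,0,-0.01,0],[0,0,-0.02,0],[0,0,-0.02,0],[0,0,-0.02,0],[0,0,-0.02,0],[0,0,-0.02,0],[0,0,-0.02,0],[0,0,-0.02,0],[0,0,-0.02,0],[0,0,-0.02,0],[0,0,-0.01,0],[0,0,0,0]]' && python3 -m crank '[[0,0,0,0],[0,0,0,0]]'
python3 - <<'E'
from h import *
o=robot.observe();p,P,*_=cloud("scene");cv2.imwrite("pics/s2.png",cv2.resize(p[80:280,130:430,::-1],None,fx=2,fy=2))
h=cv2.cvtColor(p,cv2.COLOR_RGB2HSV);m=(h[...,0]>5)&(h[...,0]<20)&(h[...,1]>90)
q=P[m&(np.hypot(P[...,0]-o["eef_pos"][0],P[...,1]-o["eef_pos"][1])<.05)&(P[...,2]>.05)]
print(o["eef_pos"],len(q),np.percentile(q[:,2],[1,5,50,95,99]).round(4),q.mean(0))
Rm=R.from_rotvec(o["orientation"]).as_matrix();print("shift to tray",(Rm.T@(np.array([.5115,.2525,o["eef_pos"][2]])-o["eef_pos"]))/.5)
E
```

```text
clock: 6.73
eef_pos: [0.5222, -0.0941, 0.1458]
orientation: [1.853, 2.535, 0.001]
ft_force: [0.8, -0.7, -0.4]
finger_gap: 0.63
grip_force: 42.3
clock: 6.9
eef_pos: [0.5214, -0.094, 0.1437]
orientation: [-1.853, -2.536, 0.001]
ft_force: [0.3, 0.4, -0.8]
finger_gap: 0.635
grip_force: 42.3
[ 0.52144033 -0.09401168  0.14368835] 299 [0.124  0.1254 0.1499 0.159  0.1606] [ 0.53197372 -0.10591587  0.14654562]
shift to tray [6.66368631e-01 1.91388189e-01 1.25878457e-04]
```

View pics/s2.png

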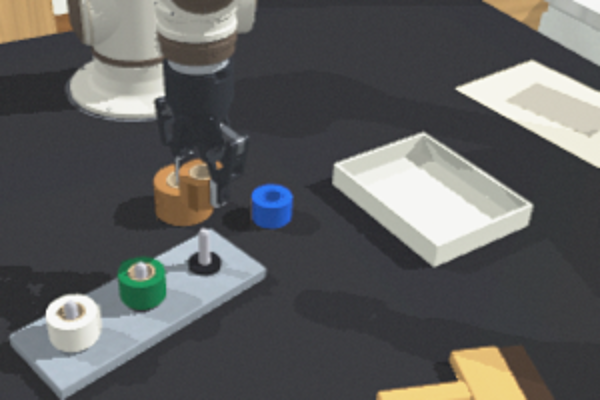

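The kraft roll is held upright at about (200,185) in the crop, with its underside about 0.124 m up (20 mm below the TCP). The other two rolls are still on their posts. I'll carry it over the tray.

```bash
python3 -m crank '[[0.02,0.006,0,0],[0.04,0.011,0,0],[0.046,0.013,0,0],[0.046,0.013,0,0],[0.046,0.013,0,0],[0.046,0.013,0,0],[0.046,0.013,0,0],[0.046,0.013,0,0],[0.046,0.013,0,0],[0.046,0.013,0,0]]' && python3 -m crank '[[0.046,0.013,0,0],[0.046,0.013,0,0],[0.046,0.013,0,0],[0.046,0.014,0,0],[0.036,0.013,0,0],[0.019,0.006,0,0],[0,0,0,0],[0,0,0,0],[0,0,0,0]]' && python3 -m crank '[[0,0,0.015,0],[0,0,0.025,0],[0,0,0.025,0],[0,0,0.025,0],[0,0,0.025,0],[0,0,0.025,0],[0,0,0.025,0],[0,0,0.02,0],[0,0,0.015,0],[0,0,0.01,0],[0,0,0.005,0],[0,0,0,0]]'
python3 - <<'E'
from h import *
o=robot.observe()
for n in("scene","top"):
    p,P,*_=cloud(n);cv2.imwrite("pics/%s3.png"%n,cv2.resize(p[120:240,110:430,::-1],None,fx=2.2,fy=2.2))
    h=cv2.cvtColor(p,cv2.COLOR_RGB2HSV);m=(h[...,0]>5)&(h[...,0]<20)&(h[...,1]>90)
    q=P[m&(np.hypot(P[...,0]-o["eef_pos"][0],P[...,1]-o["eef_pos"][1])<.05)]
    print(n,o["eef_pos"],len(q),np.percentile(q[:,2],[1,5,50,95,99]).round(4) if len(q) else "")
E
```

```text
clock: 7.78
eef_pos: [0.5137, 0.13, 0.1439]
orientation: [-1.853, -2.536, 0.001]
ft_force: [-0.0, 1.2, -2.3]
finger_gap: 0.635
grip_force: 42.3
clock: 8.53
eef_pos: [0.5122, 0.2523, 0.1441]
orientation: [-1.854, -2.536, 0.001]
ft_force: [-0.1, -1.0, -0.8]
finger_gap: 0.633
grip_force: 42.3
clock: 9.53
eef_pos: [0.5123, 0.253, 0.0364]
orientation: [-1.854, -2.536, 0.001]
ft_force: [0.1, 0.2, -0.8]
finger_gap: 0.634
grip_force: 42.3
scene [0.51228429 0.2530169  0.03643582] 252 [0.0186 0.0204 0.045  0.0521 0.0745]
top [0.51228429 0.2530169  0.03643582] 88 [0.0187 0.0246 0.049  0.054  0.0555]
```

```bash
python3 -m crank '[[0,0,0.006,0],[0,0,0.005,0],[0,0,0.004,0],[0,0,0.003,0],[0,0,0.002,0],[0,0,0,0],[0,0,0,0]]'; python3 -m crank '[[0,0,0.002,0],[0,0,0,0],[0,0,0,0]]';python3 -m crank '[[0,0,0.002,0],[0,0,0,0],[0,0,0,0]]'
```

```text
clock: 10.22
eef_pos: [0.5124, 0.253, 0.0268]
orientation: [-1.854, -2.536, 0.0]
ft_force: [0.1, -0.7, -0.3]
finger_gap: 0.637
grip_force: 42.3
clock: 10.47
eef_pos: [0.5124, 0.253, 0.0258]
orientation: [-1.854, -2.536, 0.0]
ft_force: [-0.6, -0.5, -0.4]
finger_gap: 0.636
grip_force: 42.3
clock: 10.72
eef_pos: [0.5125, 0.253, 0.0255]
orientation: [1.854, 2.536, 0.001]
ft_force: [-2.1, -0.9, 5.7]
finger_gap: 0.634
grip_force: 42.8
```

Force rose to 5.7 N, so the roll is on the floor. I'll open and withdraw.

```bash
python3 -m crank '[[0,0,0,0],[0,0,0,0],[0,0,0,0],[0,0,0,0],[0,0,0,0],[0,0,0,0],[0,0,0,0],[0,0,0,0]]' 1; python3 -m crank '[[0,0,-0.01,0],[0,0,-0.02,0],[0,0,-0.03,0],[0,0,-0.04,0],[0,0,-0.05,0],[0,0,-0.05,0],[0,0,-0.05,0],[0,0,-0.05,0],[0,0,-0.05,0],[0,0,-0.02,0],[0,0,0,0]]'
python3 - <<'E'
from h import *
p,P,*_=cloud("scene");cv2.imwrite("pics/s4.png",cv2.resize(p[80:280,130:430,::-1],None,fx=2,fy=2))
for n in("scene","wrist"):
    p,P,*_=cloud(n)
    h=cv2.cvtColor(p,cv2.COLOR_RGB2HSV);m=(h[...,0]>5)&(h[...,0]<20)&(h[...,1]>90)
    q=P[m&(np.hypot(P[...,0]-.5115,P[...,1]-.2525)<.07)&(P[...,2]<.06)];t=q[q[:,2]>.034]
    print(n,len(q),np.percentile(q[:,2],[1,50,95]).round(4),cv2.minEnclosingCircle(t[:,:2].astype(np.float32)))
    A=np.c_[t[:,:2]-t[:,:2].mean(0),np.ones(len(t))];print("slopes,z",np.linalg.lstsq(A,t[:,2],rcond=None)[0])
E
```

```text
clock: 11.38
eef_pos: [0.5124, 0.253, 0.0248]
orientation: [-1.854, -2.536, 0.0]
ft_force: [0.2, 0.2, 0.5]
finger_gap: 1.004
grip_force: 0.0
clock: 12.3
eef_pos: [0.5133, 0.2534, 0.2132]
orientation: [1.853, 2.534, 0.007]
ft_force: [-0.5, -0.5, -0.2]
finger_gap: 1.003
grip_force: 0.0
scene 301 [0.0081 0.0339 0.0411] ((0.516231894493103, 0.25468680262565613), 0.03128737956285477)
slopes,z [-0.02480384  0.01839964  0.03907915]
wrist 1413 [0.0195 0.0397 0.0409] ((0.5137715339660645, 0.25284820795059204), 0.028667083010077477)
slopes,z [ 0.00217343 -0.0076888   0.0396698 ]
```

View pics/s4.png

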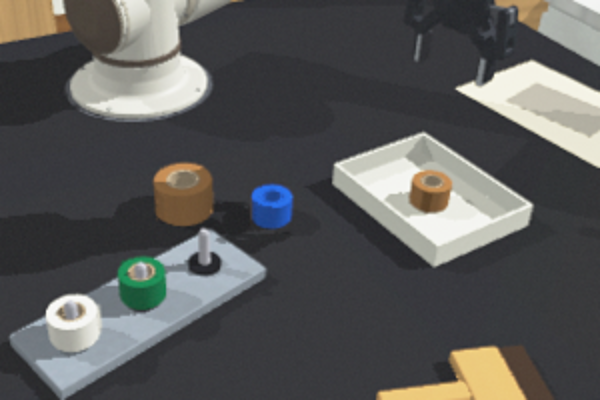

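The kraft roll lies flat in the tray at (431,190) with its top at z ≈ 0.040. The green and white rolls are still on their posts and the gripper is clear.

```bash
python3 -c "
from cell import robot
print(robot.close_job())"
```

```text
the job is handed in; nothing more can be done
None
```

The kraft roll was lifted off its post and set down flat near the middle of the tray, the white and green rolls stayed on their posts, and the job is handed in (no verdict was returned).

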